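Set the sprung jaw of a core cradle open on its stop pin

ROBOT

A 7-joint arm with a two-finger parallel gripper is mounted at the origin on the work surface. World frame = base frame: x ahead of the robot, y to its left, z up, the work surface at z = 0. Lengths are in mm, angles in rad, forces in N, time in s.
With the tool pointing down it reaches from about 400 to 850 mm from the base axis. Payload 10.4 kg.
Tool frame: the origin (TCP) lies on the mounting face of the last link; the fingertips stand 182 mm ahead of it and the grasp point (between the pads) lies 164 mm ahead of it (manip.tip_extent is the distance from the TCP to the fingertips, in mm); z points along the fingers, y is the direction in which the jaws open and shut (so a half turn about z gives the same grasp; the last joint's range is limited). The gripper opens to 87 mm and grips with 3 to 60 N. Pads are 19 mm wide; open, the fingers measure 117 mm over their backs; the gripper's body (75 mm by 190 mm) begins 51 mm behind the grasp point.
Start: joints at [1.133, 0.332, -0.065, 1.46, 0.022, 1.35, -0.088], TCP at [251.893, -571.998, 404.776] pointing down, gripper open.
Joint ranges: [-2.6, 2.6], [-0.5, 2.12], [-1.47, 1.34], [0.16, 2.42], [-1.27, 4.41], [0.06, 2.06], [-2.6, 2.6]. Speed limits (rad/s): [2.22, 2.22, 2.79, 2.79, 3.14, 3.14, 3.14].

INTERFACE

Orientations are given as a rotation vector (axis times angle).
In Python, from workcell import manip, eyes, nets gives the robot as it stands.
- The arm moves only by the shell command python3 -m creep 'ROWS' [FORCE]. ROWS is a JSON object of lists of equal length, an entry for each row: "turn": the turn, a rotation vector about the tool's x, y, z in rad, a list of three; "offset": the shift along the tool's x, y, z in m, a list of three; "grip": the closure in counts, from 0 (fully open) to 255 (shut). In form: {"turn": [[wx, wy, wz], ...], "offset": [[dx, dy, dz], ...], "grip": [grip, ...]}. A call has exactly 8 rows; each row is the pose to reach, as a shift and turn from the pose commanded when the call began, along the tool's axes at that moment; what a row does not reach only later rows make up. A row lasts 1/12 s, in which the tool goes at most 41.7 mm and 7.16 degrees, less where a joint would pass 70% of its speed; a pose out of reach is approached as far as the arm can. A call with a gripper value outside its range is refused whole. The fingers move at their own pace and stop on an object; FORCE is the grip in N (left out, the last holds). Time passes only in rows, so rows that repeat a pose let the fingers close, or fill a call up. It gives the time, the measured TCP pose, the force and the opening at its end, in the units of the state.
- manip.sense(): the state, without advancing time (a new reading comes with each control period).
- eyes.read_camera(name): name is "scene" or "top"; returns a dict with "image" (480x640x3 uint8, blue, green, red), "camera_matrix" (3x3 intrinsics, pixels), "pose" (4x4, takes a point from camera to world coordinates). Camera axes: x right, y up, looking along -z (the intrinsics and any distortion apply to the point x, -y, -z); pixel columns grow to the right and rows downward; lengths in mm; the calibration is good to about 2 mm. A picture is of the moment at which its call begins. There is no depth.
- manip.sign_off(): hands the job in, once; it reports no verdict.
Trained networks look in a picture, given as the dict that the camera call returned (one of the last four; its "shot" number tells which), for a name from the list of things; names that differ only in an ending like _2 or _b are one class to them, and where a whole thing is asked for, a point or a joint stands for the part that bears it (a point fixed in the world has none). Each returns a list of dicts, best first, with "p" (0 to 1); they miss things now and then, are a little off and sometimes report something else, mostly with a low value. They report only what shows in the picture. A call takes as long as a camera call.
- nets.masks_of(picture, target): "mask" (480x640 bool, what is visible of it) and "extent" ([left, top, width, height] in pixels, round what is visible of it).
The state is a dict: "t": time; "joints": joint angles; "qd": joint speeds; "joint_torque": joint torques, N m; "tool_pos": TCP position; "tool_rot": TCP orientation; "contact_force": force on the tool from outside, world axes, zero at the start; "ft_torque": the same for the moment, N m; "opening": opening from 0.0 (shut) to 1.0 (fully open).
Only numpy, scipy, OpenCV 4.12 (cv2) and the standard library are available. Lean on these libraries where they do the work, as an engineer would, in place of code of your own. Each camera call takes 0.05 s, during which the arm holds its last target. There are 200 camera calls.

TASK

Set the core cradle open for the next core: tip the parked stop arm over so that its pin lies on the slide bar, then push the jaw back against its spring until the pin drops into the bar's notch, and let the jaw come back and rest on the pin. Do it all by pushing with the fingers; do not grip or force the jaw or the arm, and leave everything else on the bench where it is.

Things in the scene. Friction and masses are not known exactly. Their poses are not given: they have to be found in the camera images.
- cradle: Iron core cradle bolted down, base 364 x 120 x 12. Origin: underside centre. Its x runs along the slide (in mm): fixed end plate -182 to -162, 80 wide, top z 105; two V rests -146 to -92, top z 42; moving jaw; cheeks with the arm's pivot 7 to 33, 51 wide, top z 97; spring housing 98 to 176, 52 wide, top z 83. z is up.
- jaw (a joint): Travel of the sprung jaw along cradle +x, m: 0 home (as at the start), 0.056 solid stop. Spring 5 N at 0, 9 N at 0.036, 11 N at 0.056, pushing home. With the stop arm tipped over, its pin drops into the notch once the jaw is about 0.040 back; let go after that, the jaw comes back to rest on the pin at 0.036; let go before, it runs home.
- jaw_push (a point): The place to push: centre line of the jaw plate's front face (side away from the spring housing), 13 mm below its top edge. Moves with the jaw. The jaw is an aluminium plate 16 thick (cradle x -70 to -54 at home), 80 wide, z 35 to 105; below this point a rubber pad 44 across stands 6 proud, centred at z 55.
- bar_notch (a point): On the steel slide bar behind the jaw: middle of the floor of its notch, at z 50. The notch is 34 long and 10 deep, cut across the bar's top. The bar is 30 wide, its top at z 60; it moves with the jaw, under the stop arm and into the spring housing.
- stop_arm (a joint): Angle of the stop arm about its pivot (across the cradle at x 26, z 80), rad: 0 pin at the notch's bottom, 0.20 pin lying on the bar's top, 2.04 upright, 2.40 parked against its stop (as at the start), leaning 20 degrees past upright towards the jaw. It swings freely, about 90 g: pushed past upright towards the spring housing it falls onto the bar by itself.
- stop_pin (a point): Centre of the steel stop pin across the free end of the stop arm, 55 mm from the pivot: a round cross pin 10 in diameter, 44 long, parallel to the cradle's y. The arm itself is 14 wide and 12 thick. Parked, the pin's centre stands 132 mm above the bench.
- core_centre (a point): Bystander: pale sand core, spool-shaped, 58 across, 112 tall, standing beside the cradle; the point is its centre half-way up.
- block_centre (a point): Bystander: sand block core 72 x 58 x 46 mm; the point is its centre.
- bend_centre (a point): Bystander: U-shaped sand pipe core lying flat, 44 thick, about 150 x 145; the point is the centre of its bend, half-way up.
- pliers: Bystander: red-handled pliers lying flat, 155 long, origin under the rivet.
- bolt: Bystander: steel bolt lying down, 62 long, origin under its neck.
- file: Bystander: flat file 230 long with a wooden handle, lying down, 24 high, origin under its ferrule end.
- drill: Bystander: hand drill with a burr, lying on its side, 240 x 180 x 62 high, origin under its nose.

How it is judged (in metres and radians):
On the way, in this order (a step that is already met when the one before it is completed fails the run):
1. the stop arm is tipped over and its pin lies on the slide bar, the jaw still at home (value of joint stop_arm between 0.12 and 0.35 rad and value of joint jaw below 0.015 m), for 0.1 s.
2. the jaw is pushed back until the pin drops into the notch (value of joint stop_arm below 0.08 rad and value of joint jaw above 0.032 m), for 0.05 s.
At the end, for the whole second after the job is handed in: The jaw is at rest on the stop pin, 32 to 40 mm back from home, with the pin down in the notch (stop arm below 0.08 rad) (all of step 2 and value of joint jaw below 0.04 m and velocity of joint jaw between -0.01 and 0.01 m/s); the robot touches nothing.
It fails at once if the stop arm is gripped or forced (over 18 N from the fingers) (contact force between the fingers and stop_arm above 18 N).
It fails at once if the jaw is gripped or rammed (over 34 N from the fingers) (contact force between the fingers and jaw above 34 N).
It fails at once if a core, tool or bolt on the bench is picked up or pushed more than 30 mm (distance of any of core_centre, block_centre, bend_centre, pliers, bolt, file, drill from where it was at the start of the episode above 0.03 m).
It also fails if it takes over 40 s, if anything falls off the work surface, if the arm or the gripper's body presses on something with over 40 N, if the wrist force passes 120 N, or if a joint passes its speed limit or range.

## Working session

There is one attempt and no reset: what is moved stays moved. The work goes in short steps, Python scripts to look and compute and a shell command to move; the robot and the scene stay as the last step left them, time stands still between calls to the robot, and variables do not carry over. Pictures are saved under pics/ and viewed, about 8 in all and at most 12, crops included, and the job is handed in when it is done.

```bash
mkdir -p pics; ls
python3 - <<'E'
from workcell import manip, eyes, nets
import cv2,numpy as np
s=manip.sense(); print(s['t'],s['tool_pos'],s['tool_rot'],s['contact_force'],s['opening'])
for n in ("scene","top"):
    p=eyes.read_camera(n); cv2.imwrite(f'pics/{n}0.png',p['image'])
    print(n,p['camera_matrix'],np.round(p['pose'],3).tolist(),[k for k in p])
    for t in ("cradle","jaw","stop_arm","core_centre"):
        for m in nets.masks_of(p,t)[:2]:
            v,u=np.nonzero(m['mask']); print(t,m['p'],m['extent'],u.mean().round(1),v.mean().round(1))
E
```

```text
pics
0.0 [ 251.81257295 -571.88065453  403.93328611] [-3.07286547e+00 -6.46648900e-01  6.30725183e-04] [ 0.01356148 -0.4624192  -0.18891583] 0.9997162330319087
scene [[544.89478739   0.         313.79513495]
 [  0.         544.89478739 240.95144414]
 [  0.           0.           1.        ]] [[0.383, -0.67, 0.635, 1591.634], [0.924, 0.274, -0.268, -432.968], [0.005, 0.689, 0.724, 1245.562], [0.0, 0.0, 0.0, 1.0]] ['image', 'camera_matrix', 'pose', 'shot']
cradle 0.75 [259.7, 193.0, 88.9, 101.1] 303.3 245.3
jaw 0.69 [282.5, 214.8, 40.4, 44.2] 299.8 239.7
stop_arm 0.6 [299.6, 210.6, 13.7, 14.5] 307.4 217.8
core_centre 0.72 [313.9, 253.6, 17.6, 38.1] 321.8 272.1
core_centre 0.39 [302.6, 212.0, 11.6, 12.8] 307.9 218.9
top [[574.9926939    0.         323.08065207]
 [  0.         574.9926939  235.47339614]
 [  0.           0.           1.        ]] [[0.023, 0.998, -0.051, 507.982], [-1.0, 0.023, -0.0, 9.263], [0.001, 0.051, 0.999, 1536.94], [0.0, 0.0, 0.0, 1.0]] ['image', 'camera_matrix', 'pose', 'shot']
cradle 0.79 [260.7, 210.8, 138.7, 112.1] 329.9 263.4
stop_arm 0.42 [503.0, 208.5, 74.8, 111.4] 535.5 248.4
core_centre 0.83 [322.2, 191.2, 21.6, 27.9] 335.4 203.9
core_centre 0.24 [253.3, 235.6, 31.3, 33.0] 267.7 251.5
```

Run:
```python
import cv2
a=cv2.imread('pics/top0.png')[160:360,220:460]; b=cv2.imread('pics/scene0.png')[170:320,230:390]
cv2.imwrite('pics/topc.png',cv2.resize(a,(720,600),interpolation=cv2.INTER_CUBIC))
cv2.imwrite('pics/scenec.png',cv2.resize(b,(640,600),interpolation=cv2.INTER_CUBIC))
```

```text
(no output)
```

View pics/top0.png

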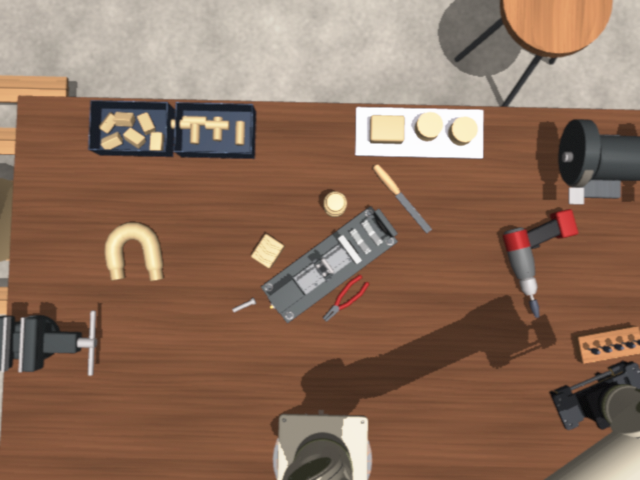

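View pics/topc.png

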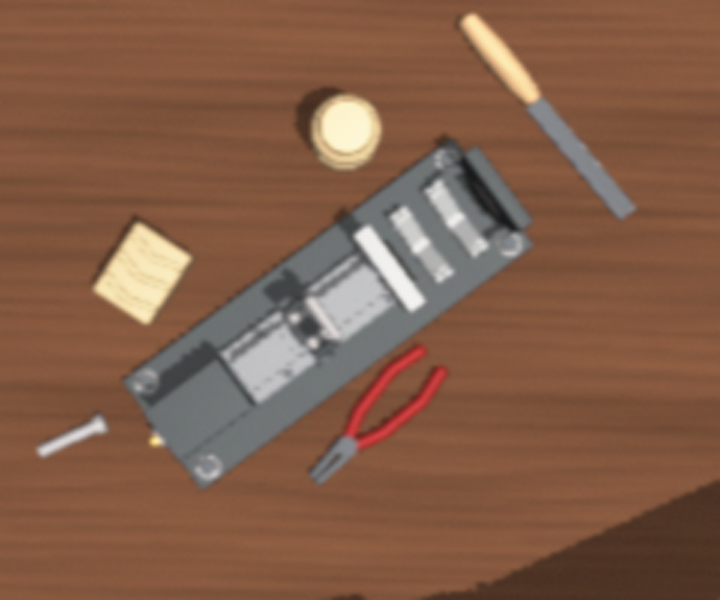

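View pics/scenec.png

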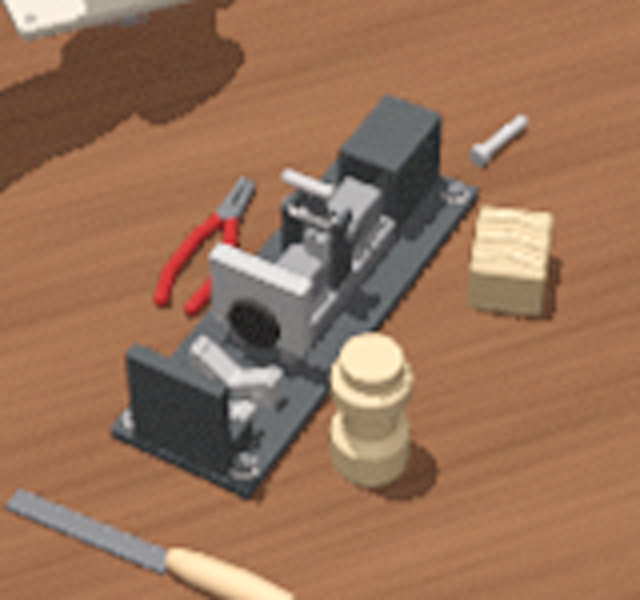

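The top view shows the end plate at upper right and the housing at lower left. In the full image the base corners are near (262,286), (288,323), (397,241) and (370,206). The arm is parked and its pin is at about (307,216) in the scene view. Next I fit the cradle pose from both views.

```bash
cat > fit.py <<'E'
import numpy as np
from scipy.spatial.transform import Rotation as R
def proj(p,P):
    T=np.linalg.inv(p['pose']); q=T[:3,:3]@P+T[:3,3]; q=q*[1,-1,-1]
    u=p['camera_matrix']@q; return u[:2]/u[2]
E
python3 - <<'E'
from workcell import manip, eyes
from scipy.optimize import least_squares
import numpy as np
from fit import *
top=eyes.read_camera('top'); sc=eyes.read_camera('scene')
O=[(top,[182,60,12],(203,488)),(top,[182,-60,12],(125,378)),(top,[-182,60,12],(532,243)),
(top,[-54,-40,105],(355,229)),(top,[-70,40,105],(426,300)),
(sc,[-182,60,12],(113,433)),(sc,[-182,-60,12],(248,495)),(sc,[182,-60,12],(478,190)),(sc,[7.2,0,131.7],(308,183))]
def pix(c,uv): return np.array(uv)/3+[220,160] if c is top else np.array(uv)/4+[230,170]
def W(v,P): c,s=np.cos(v[2]),np.sin(v[2]); return np.array([v[0]+c*P[0]-s*P[1],v[1]+s*P[0]+c*P[1],P[2]])
f=lambda v:np.concatenate([proj(c,W(v,P))-pix(c,uv) for c,P,uv in O])
r=least_squares(f,[460,0,2.2],x_scale=[1,1,.01],loss='soft_l1'); v=r.x
print(v,np.degrees(v[2])); print(f(v).reshape(-1,2).round(1).tolist()); np.save('cradle.npy',v)
s=manip.sense(); M=R.from_rotvec(s['tool_rot']).as_matrix(); print(M.round(3))
print('yaw of tool -y deg',np.degrees(np.arctan2(-M[1,1],-M[0,1])))
for n,P in (('arm',[-25,0,118]),('push',[-110,0,90])):
    d=W(v,P)+[0,0,182]-s['tool_pos']; print(n,W(v,P),'tool offset',(M.T@d).round(1))
E
```

```text
[515.08198746  -8.13179452   2.2379645 ] 128.2259205990682
[[0.0, -0.4], [-1.1, -0.3], [0.3, -1.6], [-1.0, 0.1], [-0.2, -1.7], [-1.7, -1.4], [-0.4, -1.0], [-0.8, -1.4], [-0.9, -0.2]]
[[ 0.915  0.403  0.   ]
 [ 0.403 -0.915 -0.   ]
 [ 0.     0.    -1.   ]]
yaw of tool -y deg 113.76562426140853
arm [530.5510838  -27.77122064 118.        ] tool offset [ 474.4 -385.8  104.8]
push [583.14601135 -94.54526946  90.        ] tool offset [ 495.6 -303.5  132.8]
```

```bash
python3 -m creep '{"turn":[[0,0,0],[0,0,0],[0,0,0],[0,0,0],[0,0,0],[0,0,0],[0,0,0],[0,0,0]],"offset":[[0.03,-0.024,0],[0.06,-0.048,0],[0.09,-0.073,0],[0.12,-0.097,0],[0.15,-0.121,0],[0.18,-0.146,0],[0.21,-0.17,0],[0.237,-0.193,0]],"grip":[255,255,255,255,255,255,255,255]}' 10 && python3 -m creep '{"turn":[[0,0,-0.04],[0,0,-0.08],[0,0,-0.12],[0,0,-0.16],[0,0,-0.2],[0,0,-0.252],[0,0,-0.252],[0,0,-0.252]],"offset":[[0.03,-0.024,0],[0.06,-0.048,0],[0.09,-0.073,0],[0.12,-0.097,0],[0.15,-0.121,0],[0.18,-0.146,0],[0.21,-0.17,0],[0.237,-0.193,0]],"grip":[255,255,255,255,255,255,255,255]}'
cat > where.py <<'E'
from workcell import manip
import numpy as np
from scipy.spatial.transform import Rotation as R
def where(s=None):
    s=s or manip.sense(); v=np.load('cradle.npy'); M=R.from_rotvec(s['tool_rot']).as_matrix()
    C=R.from_euler('z',v[2]).as_matrix(); t=s['tool_pos']+M[:,2]*182
    print('t',s['t'],'tip in cradle',(C.T@(t-[v[0],v[1],0])).round(1),'tool axes in cradle',(C.T@M).round(3).tolist(),'F cradle',(C.T@s['contact_force']).round(2),'open',round(s['opening'],3))
if __name__=='__main__': where()
E
python3 where.py
```

```text
t: 1.27
tool_pos: [391.8, -297.6, 405.1]
tool_rot: [3.073, 0.648, 0.001]
contact_force: [1.5, -0.5, 0.5]
opening: 0.481
t: 1.93
tool_pos: [530.7, -25.5, 405.1]
tool_rot: [2.968, 1.029, 0.001]
contact_force: [0.8, 0.0, -0.4]
opening: 0.011
t 1.9333 tip in cradle [-23.5  -1.7 223.1] tool axes in cradle [[0.0, -1.0, -0.001], [-1.0, -0.0, -0.001], [0.001, 0.001, -1.0]] F cradle [-0.48 -0.69 -0.45] open 0.011
```

```bash
python3 -m creep '{"turn":[[0,0,0],[0,0,0],[0,0,0],[0,0,0],[0,0,0],[0,0,0],[0,0,0],[0,0,0]],"offset":[[0,0.002,0.02],[-0.001,0.002,0.04],[-0.002,0.002,0.06],[-0.002,0.002,0.08],[-0.002,0.002,0.095],[-0.002,0.002,0.105],[-0.002,0.002,0.105],[-0.002,0.002,0.105]],"grip":[255,255,255,255,255,255,255,255]}' && python3 where.py
python3 - <<'E'
from workcell import eyes
import cv2,numpy as np
a=eyes.read_camera('top')['image'][200:320,260:400]; b=eyes.read_camera('scene')['image'][180:300,250:370]
cv2.imwrite('pics/c1.png',np.hstack([cv2.resize(a,(420,360),interpolation=cv2.INTER_CUBIC),cv2.resize(b,(360,360),interpolation=cv2.INTER_CUBIC)]))
E
```

```text
t: 2.6
tool_pos: [529.9, -30.5, 300.0]
tool_rot: [-2.968, -1.028, 0.0]
contact_force: [-0.1, -0.3, 0.2]
opening: 0.009
t 2.6 tip in cradle [-26.7   2.2 118. ] tool axes in cradle [[-0.0, -1.0, 0.0], [-1.0, 0.0, 0.0], [-0.0, -0.0, -1.0]] F cradle [-0.12  0.28  0.17] open 0.009
```

View pics/c1.png

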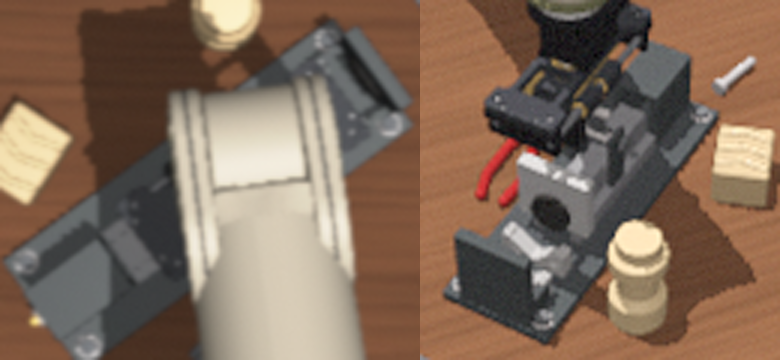

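The closed fingers are down between the jaw plate and the parked pin, clear of both. The gripper hides the arm in the scene view, around (600,120). Now I push slowly towards the housing.

```bash
python3 -m creep '{"turn":[[0,0,0],[0,0,0],[0,0,0],[0,0,0],[0,0,0],[0,0,0],[0,0,0],[0,0,0]],"offset":[[0,-0.004,0],[0,-0.008,0],[0,-0.012,0],[0,-0.016,0],[0,-0.020,0],[0,-0.024,0],[0,-0.028,0],[0,-0.032,0]],"grip":[255,255,255,255,255,255,255,255]}' && python3 where.py && python3 -m creep '{"turn":[[0,0,0],[0,0,0],[0,0,0],[0,0,0],[0,0,0],[0,0,0],[0,0,0],[0,0,0]],"offset":[[0,-0.003,0],[0,-0.006,0],[0,-0.009,0],[0,-0.012,0],[0,-0.015,0],[0,-0.018,0],[0,-0.018,0],[0,-0.018,0]],"grip":[255,255,255,255,255,255,255,255]}' && python3 where.py
python3 - <<'E'
from workcell import eyes
import cv2,numpy as np
a=eyes.read_camera('top')['image'][200:320,260:400]; b=eyes.read_camera('scene')['image'][180:300,250:370]
cv2.imwrite('pics/c2.png',np.hstack([cv2.resize(a,(420,360),interpolation=cv2.INTER_CUBIC),cv2.resize(b,(360,360),interpolation=cv2.INTER_CUBIC)]))
E
```

```text
t: 3.37
tool_pos: [509.7, -5.0, 299.8]
tool_rot: [2.968, 1.028, 0.0]
contact_force: [0.0, -1.2, 0.7]
opening: 0.005
t 3.3667 tip in cradle [  5.7   2.3 117.8] tool axes in cradle [[-0.0, -1.0, -0.0], [-1.0, 0.0, -0.0], [0.0, 0.0, -1.0]] F cradle [-0.99  0.76  0.67] open 0.005
t: 4.03
tool_pos: [498.8, 8.9, 299.8]
tool_rot: [2.968, 1.028, 0.0]
contact_force: [0.2, -0.6, -0.5]
opening: 0.006
t 4.0333 tip in cradle [ 23.4   2.3 117.8] tool axes in cradle [[-0.0, -1.0, -0.0], [-1.0, 0.0, 0.0], [-0.0, 0.0, -1.0]] F cradle [-0.56  0.19 -0.53] open 0.006
```

View pics/c2.png

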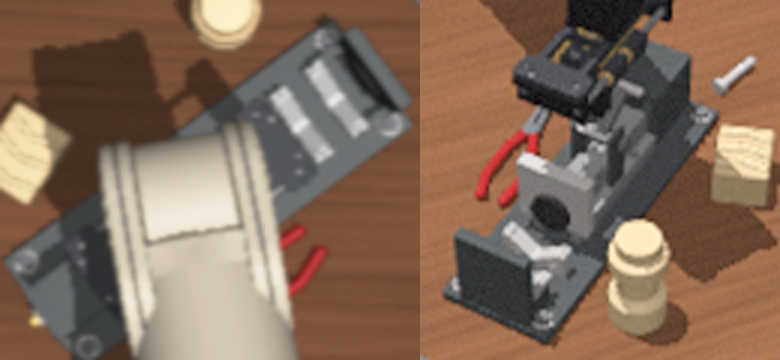

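The jaw is still at home. A pale end at crop (628,88), about scene px (319,209), may be the pin. I'll compare it with the predicted pin positions.

Run:
```python
from workcell import eyes
import numpy as np
from fit import *
v=np.load('cradle.npy'); sc=eyes.read_camera('scene'); C=R.from_euler('z',v[2]).as_matrix()
for a in (0,.2,.6,1,1.4,1.7,2.04,2.4):
    th=a-(2.04-np.pi/2)   # elevation
    for y in (-22,22): print(a,y,(proj(sc,C@[26+55*np.cos(th),y,80+55*np.sin(th)]+[v[0],v[1],0])).round(1),end=' ')
    print()
```

```text
0 -22 [323.1 222.7] 0 22 [310.8 217.8] 
0.2 -22 [323.8 219.5] 0.2 22 [311.5 214.7] 
0.6 -22 [324.2 214.2] 0.6 22 [311.7 209.3] 
1 -22 [323.2 210.6] 1 22 [310.6 205.8] 
1.4 -22 [321.  209.6] 1.4 22 [308.2 204.7] 
1.7 -22 [318.7 210.6] 1.7 22 [305.8 205.6] 
2.04 -22 [315.7 213.5] 2.04 22 [302.8 208.5] 
2.4 -22 [312.5 218.3] 2.4 22 [299.5 213.2]
```

The pin matches an angle of about 1.5 rad. It is past upright, but probably moving slowly. I push a little further and look again.

```bash
python3 -m creep '{"turn":[[0,0,0],[0,0,0],[0,0,0],[0,0,0],[0,0,0],[0,0,0],[0,0,0],[0,0,0]],"offset":[[0,-0.003,0],[0,-0.006,0],[0,-0.009,0],[0,-0.012,0],[0,-0.008,0],[0,-0.002,0],[0,0.006,0],[0,0.014,0]],"grip":[255,255,255,255,255,255,255,255]}' && python3 where.py
python3 - <<'E'
from workcell import eyes
import cv2,numpy as np
b=eyes.read_camera('scene')['image'][190:270,270:350]
cv2.imwrite('pics/c3.png',cv2.resize(b,(560,560),interpolation=cv2.INTER_CUBIC))
E
```

```text
t: 4.85
tool_pos: [508.2, -3.3, 299.8]
tool_rot: [2.969, 1.027, 0.0]
contact_force: [0.3, 0.0, -0.5]
opening: 0.008
t 4.85 tip in cradle [  8.    2.4 117.8] tool axes in cradle [[-0.001, -1.0, -0.0], [-1.0, 0.001, 0.0], [-0.0, 0.0, -1.0]] F cradle [-0.15 -0.21 -0.52] open 0.008
```

View pics/c3.png

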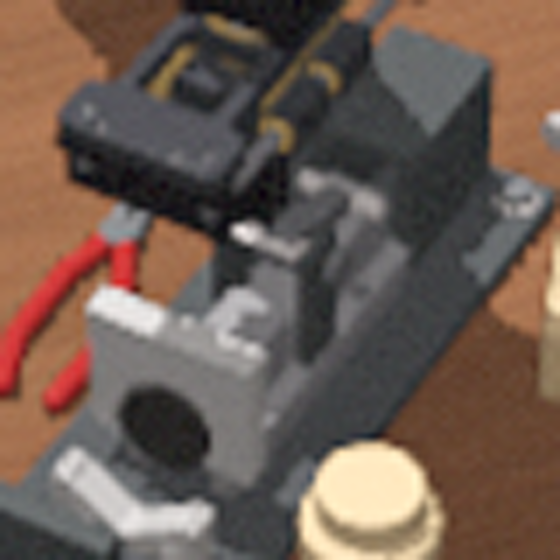

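The pin is now lying on the bar: its end is at about scene px (325,219), and 0.2 rad predicts (324,219.5). The jaw is at home. Next I lift, cross over, and lower in front of the jaw.

```bash
python3 -m creep '{"turn":[[0,0,0],[0,0,0],[0,0,0],[0,0,0],[0,0,0],[0,0,0],[0,0,0],[0,0,0]],"offset":[[0,0,-0.02],[0,0.005,-0.035],[0.001,0.025,-0.035],[0.002,0.05,-0.035],[0.002,0.075,-0.035],[0.002,0.1,-0.035],[0.002,0.113,-0.035],[0.002,0.113,-0.035]],"grip":[255,255,255,255,255,255,255,255]}' && python3 where.py && python3 -m creep '{"turn":[[0,0,0],[0,0,0],[0,0,0],[0,0,0],[0,0,0],[0,0,0],[0,0,0],[0,0,0]],"offset":[[0,0,0.015],[0,0,0.03],[0,0,0.045],[0,0,0.06],[0,0,0.067],[0,0,0.067],[0,0,0.067],[0,0,0.067]],"grip":[255,255,255,255,255,255,255,255]}' && python3 where.py
```

```text
t: 5.57
tool_pos: [580.0, -93.0, 334.0]
tool_rot: [2.971, 1.022, -0.001]
contact_force: [1.0, -0.3, -0.3]
opening: 0.006
t 5.5667 tip in cradle [-106.8    1.6  152. ] tool axes in cradle [[-0.005, -1.0, 0.0], [-1.0, 0.005, 0.001], [-0.001, -0.0, -1.0]] F cradle [-0.9  -0.58 -0.35] open 0.006
t: 6.23
tool_pos: [579.3, -89.5, 268.8]
tool_rot: [2.968, 1.028, 0.002]
contact_force: [0.2, -0.1, 0.7]
opening: 0.006
t 6.2333 tip in cradle [-103.8   -0.3   86.8] tool axes in cradle [[-0.0, -1.0, -0.001], [-1.0, 0.0, -0.001], [0.001, 0.001, -1.0]] F cradle [-0.16 -0.07  0.74] open 0.006
```

```bash
python3 -m creep '{"turn":[[0,0,0],[0,0,0],[0,0,0],[0,0,0],[0,0,0],[0,0,0],[0,0,0],[0,0,0]],"offset":[[0,-0.004,0],[0,-0.008,0],[0,-0.012,0],[0,-0.015,0],[0,-0.018,0],[0,-0.021,0],[0,-0.024,0],[0,-0.024,0]],"grip":[255,255,255,255,255,255,255,255]}' && python3 where.py && python3 -m creep '{"turn":[[0,0,0],[0,0,0],[0,0,0],[0,0,0],[0,0,0],[0,0,0],[0,0,0],[0,0,0]],"offset":[[0,-0.002,0],[0,-0.004,0],[0,-0.006,0],[0,-0.008,0],[0,-0.010,0],[0,-0.012,0],[0,-0.014,0],[0,-0.016,0]],"grip":[255,255,255,255,255,255,255,255]}' && python3 where.py
```

```text
t: 6.9
tool_pos: [563.9, -70.3, 267.8]
tool_rot: [-2.968, -1.029, 0.0]
contact_force: [-0.5, -0.1, -0.7]
opening: 0.008
t 6.9 tip in cradle [-79.    0.2  85.8] tool axes in cradle [[0.0, -1.0, 0.0], [-1.0, -0.0, 0.0], [-0.0, -0.0, -1.0]] F cradle [ 0.23  0.4  -0.72] open 0.008
t: 7.57
tool_pos: [554.8, -59.4, 267.8]
tool_rot: [2.967, 1.026, 0.003]
contact_force: [6.6, -3.4, -5.5]
opening: 0.005
t 7.5667 tip in cradle [-65.3   0.3  85.8] tool axes in cradle [[-0.002, -1.0, -0.003], [-1.0, 0.002, -0.001], [0.001, 0.003, -1.0]] F cradle [-6.71 -3.08 -5.46] open 0.005
```

Contact made, about 7 N. I continue in slow steps.

```bash
python3 -m creep '{"turn":[[0,0,0],[0,0,0],[0,0,0],[0,0,0],[0,0,0],[0,0,0],[0,0,0],[0,0,0]],"offset":[[0,-0.003,0],[0,-0.006,0],[0,-0.009,0],[0,-0.012,0],[0,-0.015,0],[0,-0.018,0],[0,-0.021,0],[0,-0.024,0]],"grip":[255,255,255,255,255,255,255,255]}' && python3 where.py
python3 - <<'E'
from workcell import eyes
import cv2,numpy as np
from fit import *
v=np.load('cradle.npy'); sc=eyes.read_camera('scene'); C=R.from_euler('z',v[2]).as_matrix()
for j in (0,20,30,35,40,45,50): print(j,[((proj(sc,C@[-70+j,y,105]+[v[0],v[1],0])-[270,190])*7).round(0) for y in (-40,40)])
cv2.imwrite('pics/c4.png',cv2.resize(sc['image'][190:270,270:350],(560,560),interpolation=cv2.INTER_CUBIC))
E
```

```text
t: 8.23
tool_pos: [540.3, -40.8, 267.9]
tool_rot: [2.967, 1.025, 0.005]
contact_force: [10.7, -5.5, -7.9]
opening: 0.009
t 8.2333 tip in cradle [-41.9   0.1  85.9] tool axes in cradle [[-0.002, -1.0, -0.003], [-1.0, 0.002, -0.002], [0.002, 0.003, -1.0]] F cradle [-10.95  -4.99  -7.94] open 0.009
0 [array([244., 372.]), array([ 78., 304.])]
20 [array([268., 342.]), array([103., 274.])]
30 [array([280., 327.]), array([115., 260.])]
35 [array([286., 319.]), array([121., 253.])]
40 [array([292., 312.]), array([127., 245.])]
45 [array([297., 304.]), array([133., 238.])]
50 [array([303., 297.]), array([140., 231.])]
```

View pics/c4.png

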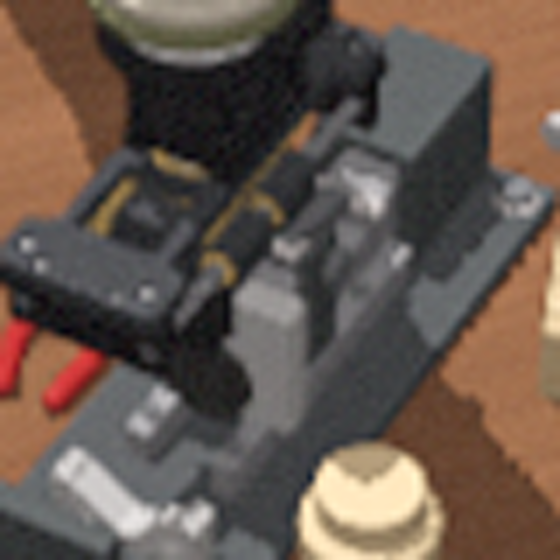

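The jaw's near top corner is at about (300,318), so it is some 35 mm back, with the bar moving under the pin. I push about 8 mm more and look at the pin.

```bash
python3 -m creep '{"turn":[[0,0,0],[0,0,0],[0,0,0],[0,0,0],[0,0,0],[0,0,0],[0,0,0],[0,0,0]],"offset":[[0,-0.002,0],[0,-0.004,0],[0,-0.006,0],[0,-0.008,0],[0,-0.009,0],[0,-0.010,0],[0,-0.010,0],[0,-0.010,0]],"grip":[255,255,255,255,255,255,255,255]}' && python3 where.py
python3 - <<'E'
from workcell import eyes
import cv2,numpy as np
sc=eyes.read_camera('scene')
cv2.imwrite('pics/c5.png',cv2.resize(sc['image'][190:270,270:350],(560,560),interpolation=cv2.INTER_CUBIC))
E
```

```text
t: 8.95
tool_pos: [534.1, -33.0, 267.9]
tool_rot: [2.967, 1.025, 0.004]
contact_force: [8.8, -4.9, -5.5]
opening: 0.004
t 8.95 tip in cradle [-31.9   0.1  85.9] tool axes in cradle [[-0.002, -1.0, -0.003], [-1.0, 0.002, -0.002], [0.002, 0.003, -1.0]] F cradle [-9.23 -3.88 -5.52] open 0.004
```

View pics/c5.png

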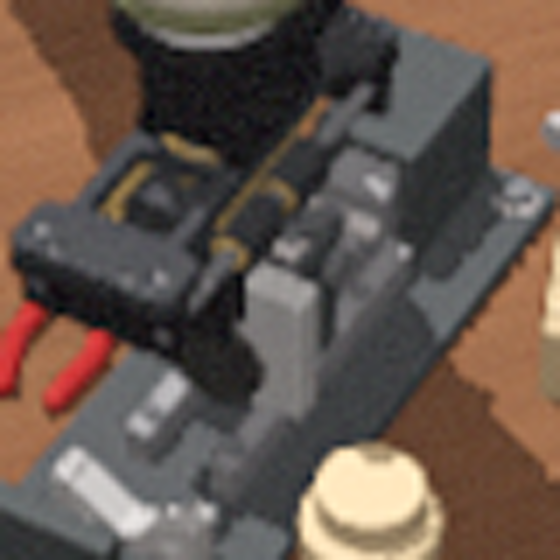

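The corner moved on about 10 mm and the force fell to 9 N. I push 3 mm more for margin, still short of the stop, then back off slowly and watch where the force vanishes.

```bash
python3 -m creep '{"turn":[[0,0,0],[0,0,0],[0,0,0],[0,0,0],[0,0,0],[0,0,0],[0,0,0],[0,0,0]],"offset":[[0,-0.001,0],[0,-0.002,0],[0,-0.003,0],[0,-0.003,0],[0,-0.003,0],[0,-0.003,0],[0,-0.003,0],[0,-0.003,0]],"grip":[255,255,255,255,255,255,255,255]}' && python3 where.py && python3 -m creep '{"turn":[[0,0,0],[0,0,0],[0,0,0],[0,0,0],[0,0,0],[0,0,0],[0,0,0],[0,0,0]],"offset":[[0,0.002,0],[0,0.004,0],[0,0.006,0],[0,0.008,0],[0,0.010,0],[0,0.012,0],[0,0.014,0],[0,0.016,0]],"grip":[255,255,255,255,255,255,255,255]}' && python3 where.py&& python3 -m creep '{"turn":[[0,0,0],[0,0,0],[0,0,0],[0,0,0],[0,0,0],[0,0,0],[0,0,0],[0,0,0]],"offset":[[0,0.001,0],[0,0.002,0],[0,0.003,0],[0,0.004,0],[0,0.005,0],[0,0.006,0],[0,0.006,0],[0,0.006,0]],"grip":[255,255,255,255,255,255,255,255]}' && python3 where.py
```

```text
t: 9.67
tool_pos: [532.3, -30.7, 267.9]
tool_rot: [2.967, 1.025, 0.005]
contact_force: [7.7, -4.5, -6.7]
opening: 0.001
t 9.6667 tip in cradle [-29.    0.1  85.9] tool axes in cradle [[-0.002, -1.0, -0.003], [-1.0, 0.002, -0.002], [0.002, 0.003, -1.0]] F cradle [-8.25 -3.27 -6.68] open 0.001
t: 10.33
tool_pos: [541.2, -41.8, 267.7]
tool_rot: [-2.968, -1.028, 0.0]
contact_force: [-0.6, 0.5, -0.1]
opening: 0.002
t 10.3333 tip in cradle [-42.6   0.3  85.7] tool axes in cradle [[-0.0, -1.0, 0.0], [-1.0, 0.0, 0.0], [-0.0, -0.0, -1.0]] F cradle [ 0.81  0.18 -0.12] open 0.002
t: 11.0
tool_pos: [545.0, -46.6, 267.8]
tool_rot: [2.969, 1.028, 0.0]
contact_force: [-0.3, -0.5, -0.6]
opening: 0.006
t 11.0 tip in cradle [-48.7   0.3  85.8] tool axes in cradle [[-0.0, -1.0, -0.0], [-1.0, 0.0, 0.0], [-0.0, 0.0, -1.0]] F cradle [-0.2   0.49 -0.61] open 0.006
```

The force is zero at -43, where it was 11 N on the way in, so the jaw is held by the pin. I back off 40 mm more (the end plate stays clear), lift well away and check.

```bash
python3 -m creep '{"turn":[[0,0,0],[0,0,0],[0,0,0],[0,0,0],[0,0,0],[0,0,0],[0,0,0],[0,0,0]],"offset":[[0,0.01,0],[0,0.025,0],[0,0.04,0],[0,0.045,-0.01],[0,0.045,-0.04],[0,0.045,-0.07],[0,0.045,-0.1],[0,0.045,-0.13]],"grip":[255,255,255,255,255,255,255,255]}' && python3 -m creep '{"turn":[[0,0,0],[0,0,0],[0,0,0],[0,0,0],[0,0,0],[0,0,0],[0,0,0],[0,0,0]],"offset":[[0,0.03,-0.01],[0,0.06,-0.02],[0,0.09,-0.03],[0,0.12,-0.04],[0,0.15,-0.05],[0,0.18,-0.05],[0,0.18,-0.05],[0,0.18,-0.05]],"grip":[255,255,255,255,255,255,255,255]}' && python3 where.py
python3 - <<'E'
from workcell import eyes
import cv2,numpy as np
from fit import *
v=np.load('cradle.npy'); sc=eyes.read_camera('scene'); t=eyes.read_camera('top'); C=R.from_euler('z',v[2]).as_matrix()
for j in (0,36,45): print(j,[((proj(t,C@[-70+j,y,105]+[v[0],v[1],0])-[260,200])*3).round(0) for y in (-40,40)],[((proj(sc,C@[-70+j,y,105]+[v[0],v[1],0])-[280,190])*6).round(0) for y in (-40,40)])
cv2.imwrite('pics/c6.png',np.hstack([cv2.resize(t['image'][200:320,260:400],(420,360),interpolation=cv2.INTER_CUBIC),cv2.resize(sc['image'][190:250,280:340],(360,360),interpolation=cv2.INTER_CUBIC)]))
E
```

```text
t: 11.67
tool_pos: [572.6, -81.8, 400.0]
tool_rot: [-2.968, -1.029, -0.001]
contact_force: [0.2, -0.6, -0.3]
opening: 0.003
t: 12.33
tool_pos: [684.5, -224.9, 447.1]
tool_rot: [-2.969, -1.025, 0.001]
contact_force: [-0.5, 0.4, -1.2]
opening: 0.006
t 12.3333 tip in cradle [-274.9    1.1  265.1] tool axes in cradle [[-0.002, -1.0, 0.001], [-1.0, 0.002, 0.0], [-0.0, -0.001, -1.0]] F cradle [ 0.59  0.14 -1.23] open 0.006
0 [array([247.,  98.]), array([305., 175.])] [array([149., 319.]), array([  7., 260.])]
36 [array([213., 124.]), array([271., 201.])] [array([186., 272.]), array([ 45., 215.])]
45 [array([204., 130.]), array([262., 207.])] [array([195., 261.]), array([ 54., 204.])]
```

View pics/c6.png

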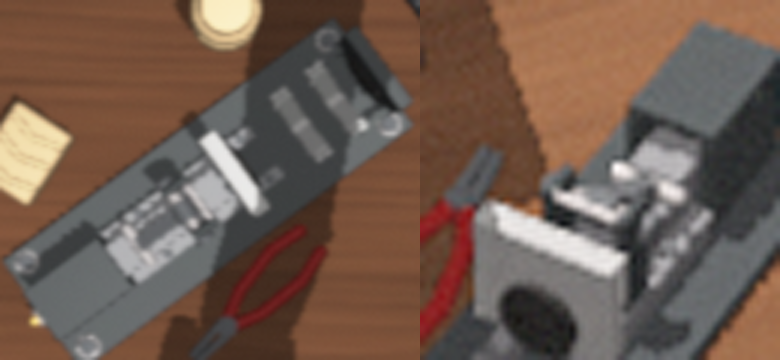

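The jaw's front edge in the top crop runs from about (213,128) to (269,205), which fits 36 mm. The pin sits in the bar's notch, the pliers, core and block have not moved, and the robot is clear. I hand the job in.

```bash
python3 -c "
from workcell import manip
print(manip.sign_off())"
```

```text
the job is handed in; nothing more can be done
None
```

The cradle is set open and the job is handed in, at about 12.4 s of the 40 s allowed. With the fingers closed, I tipped the stop arm past upright so its pin fell onto the bar. I then pushed the jaw back slowly to roughly 45–50 mm and backed off so it came to rest on the pin.

**Pin on the bar:** the pin's position in the scene picture matched the 0.2 rad prediction to about 1 px, with the jaw still at home.

**Jaw held:** on backing off, the force was gone at a point where it had been about 11 N on the way in. The last top picture puts the jaw about 36 mm back.

**Forces:** the wrist readings I took showed about 1 N while pushing the arm and 7–14 N in total while pushing the jaw. These were read only at the end of each call, so short peaks in between were not seen.

**Bench:** in the last crop the pliers, spool core and block looked where they were. I did not check the bend, file, drill or bolt at the end, but the robot never went near the bench surface by them.

**Less certain:**
- The pin being in the notch was judged from the jaw staying back and from how the picture looks, because the joint angle could not be read directly.
- In the two close views during the push, shade and the gripper hid the pin.
- The jaw's deepest travel is an estimate, because I did not measure the finger thickness.

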